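# Spring a ceramic gauge block into its inspection nest and bring the magnifier over it

### The arm

A 7-joint arm with a two-finger parallel gripper is mounted at the origin on the work surface. World frame = base frame: x ahead of the robot, y to its left, z up, the work surface at z = 0. Lengths are in m, angles in rad, forces in N, time in s.
With the tool pointing down it reaches from about 0.425 to 0.925 m from the base axis. Payload 6.8 kg.
Tool frame: the origin (TCP) lies on the front face of the gripper's body, between the roots of the fingers; the fingertips stand 73 mm ahead of it and the grasp point (between the pads) lies 54 mm ahead of it (env.nose_length is the distance from the TCP to the fingertips, in m); z points along the fingers, y is the line along which they close (so a half turn about z gives the same grasp; the last joint's range is limited). The gripper opens to 85 mm and grips with 20 to 120 N. Pads are 22 mm wide; open, the fingers measure 114 mm over their backs; the gripper's body (76 mm by 85 mm) begins 54 mm behind the grasp point. The pads swing forward as they close: fully open they stand 13 mm farther back than shut.
Start: joints at [1.2, 0.477, 0.022, 1.555, -0.011, 1.109, -0.083], TCP at [0.175, -0.652, 0.304] pointing down, gripper open.
Joint ranges: [-2.96, 2.96], [-0.34, 2.1], [-1.41, 1.46], [0.24, 2.44], [-1.37, 4.51], [0.17, 1.92], [-2.96, 2.96]. Speed limits (rad/s): [2.39, 2.39, 3.14, 3.14, 3.14, 3.14, 3.14].

### API

Orientations are given as a unit quaternion [w, x, y, z].
In Python, from cell import env, kin, camera, calibration, job gives the robot as it stands. The module is installed in compiled form; this text tells all that it offers. Calls block until the motion is done:
- env.reach(position, orientation): joint-space move of the TCP to a pose.
- env.movel(position, velocity=0.15, rot=None, stop_force=None): straight line of the TCP; rot=None keeps the orientation; velocity is the mean speed in m/s. With stop_force (N) it stops when the force on the tool has changed by that much, and returns True; else False.
- env.goto_joints(angles): joint-space move.
- env.grip(opening, f_grip=None): finger opening in m; f_grip is the grip in N (None keeps the last); returns when the fingers have stopped.
- env.dwell(seconds).
- kin.inverse_kinematics(position, orientation): joint angles nearest the present ones, or None.
- env.get_state(): the state.
- camera(name): name is "side" or "top" or "wrist"; returns (picture, depth): 420x560x3 uint8, blue, green, red; 420x560 float32, m along the optical axis (not along the pixel's ray), 0 where there is no reading.
- calibration(name): a dict with "fx", "fy", "cx", "cy" (pixels), "rvec" (rotation vector, rad) and "tvec" (3), from world to camera coordinates, as OpenCV has them. Camera axes: x right, y down, z forward; pixel columns grow to the right and rows downward; lengths in m; the calibration is good to about 2 mm. A picture is of the moment at which its call begins: read the wrist's pose just before it. calibration takes no time and is no camera call; for the wrist camera it gives the pose at the moment of the call.
A pose or a line that the arm cannot do raises env.PlanningError and nothing moves.
- job.job_done(): hands the job in; it is judged then, once.
The state is a dict: "time": time; "qpos": joint angles; "joint_velocities": joint speeds; "joint_torque": joint torques, N m; "tcp_pos": TCP position; "orientation": TCP orientation; "force": force on the tool from outside, world axes, zero at the start; "torque": the same for the moment, N m; "opening": finger opening in m; "gripper_force": force on a finger pad.
Only numpy, scipy, OpenCV 4.12 (cv2) and the standard library are available. Lean on these libraries where they do the work, as an engineer would, in place of code of your own. Each camera call takes 0.05 s, during which the arm holds its last target. There are 200 camera calls.

### The job

Clamp the white ceramic gauge block in the sprung nest of the magnifier stand, ready for its top face to be looked over: with the block tilted, tuck one end into the pocket against the brass sprung jaw, push the jaw back, and rock the other end down past the fixed anvil until the block lies flat on the pocket floor, held between jaw and anvil. Ceramic edges chip, so feel it in lightly, never leaning on it with more than 18 N while it stands tilted on an edge nor pressing hard once it is flat, and leave the other things on the bench as they lie. When the block is home, let go and swing the magnifier round until its glass is centred over the block.

Things in the scene. Friction and masses are not known exactly. Their poses are not given: they have to be found in the camera images.
- block: White ceramic gauge block, 60 long (its x) x 24 wide (y) x 24 high (z), about 0.2 kg, lying on the bench. Origin: centre of its underside, z up. Either end may go to the jaw. It chips if its contact forces with the nest (floor, cheeks, jaw, anvil added up) pass 18 N while tilted on an edge, or 35 N when flat.
- stand: Fixed inspection stand: grey cast-iron base 420 x 140 x 18 mm. Origin on the bench under the pocket's centre; x along the pocket, from jaw to anvil and on to the column; z up. The base spans x -95 to +325, y -70 to +70 mm. The 25 mm steel column stands at x = +270 (cap 196 mm above the bench) and carries the swing arm.
- pocket (a point): Centre of the pocket floor, 26 mm above the bench, with the nest at mid setting; axes as the stand's. The whole nest (floor, cheeks, anvil, jaw) sits on a slide and is locked anywhere up to 10 mm from here along x: not told, to be felt or seen. Pocket 25.5 mm wide (y) between cheeks 10 mm above the floor, inner top edges bevelled 3 mm at 45 degrees; no cheeks from x -16 to +16 (finger gap).
- anvil (a point): Top edge of the fixed steel anvil's upright face at the column end, for mid setting: 30 mm from the pocket centre in +x, 10 mm above the floor (really up to 10 mm off along x, with the nest). A block set down flat rests on jaw and anvil tops. With its low edge on the floor by the jaw, the block passes the anvil only if the opening is at least 61 mm.
- jaw_face (a point): Foot of the brass sprung jaw's face, jaw at rest, for mid setting: 25 mm from the pocket centre in -x (really up to 10 mm off along x, with the nest); opening to the anvil then 55 mm. Jaw 24 wide, 10 high; slides 7.5 mm to -x to a solid stop (opening 62.5). Spring 1.8 N at rest, 4 N at the stop, 3.3 N with the block home. Spring housing 27 mm behind the face, 16 mm above the floor.
- lens_arm (a joint): Swing of the magnifier arm about the upright column, rad, between -0.35 and 1.3: at 0 the lens is over the pocket, positive is swung towards the stand's +y. It stays where it is left; it takes about 1.5 N at the knob.
- lens (a point): Centre of the round magnifier glass, in an aluminium rim of 106 mm diameter, 12 mm thick, 165 mm above the bench, at the end of the aluminium swing arm, 270 mm from the column's axis. Keep hands clear of it while it is parked.
- knob (a point): Grip point of the black upright knob on the swing arm, diameter 16 mm, 195 mm from the column's axis towards the lens. The knob stands from 4 mm to 40 mm above the arm's mid height (from 169 to 205 mm above the bench); this point is on its axis 195 mm above the bench.
- valve_body: Brass valve body 110 x 65 x 52 mm with two port bosses to 62 mm, 3 kg. Leave it. Origin: centre of its underside.
- spool: Bright steel valve spool, diameter 22, about 112 mm long, lying in a grooved green plastic rest 130 x 50 x 18 mm, its axis 21 mm above the bench. Leave it. Origin: near mid length on its axis.
- lap: Grey cast-iron lapping plate, round, 116 mm diameter, 22 mm thick, 1.7 kg. Leave it. Origin: centre of its underside.
- jar: Jar of lapping compound, 56 mm diameter, 55 mm high, green cap. Leave it. Origin: centre of its underside.
- steel_block: Shorter dark steel gauge block, 40 x 24 x 24 mm, not the one wanted. Leave it. Origin: centre of its underside.
- brush: Hand brush about 170 mm long. Leave it. Origin: its underside, near mid length.
Things that resemble listed ones, but are neither listed nor needed, are in the scene too. Of the things that look like the block, take the one that is farthest to the robot's left at the start.

How it is judged:
By the outcome, as a careful person would: the job done as asked, in the order asked, and still so for the second after the job is handed in, with the robot touching nothing.
It also fails if it takes over 72 s, if anything falls off the work surface, if the arm or the gripper's body presses on something with over 40 N, if the wrist force passes 120 N, or if a joint passes its speed limit or range.

## Working session

There is one attempt and no reset: what is moved stays moved. The work goes in short steps, each a Python script; the robot and the scene stay as the last script left them, time stands still between calls to the robot, and variables do not carry over. Pictures are saved under pics/ and viewed, at most 10 in all, crops included, and the job is handed in when it is done.

```bash
mkdir -p pics; ls; cat > h.py <<'E'
import numpy as np, cv2
from cell import env, kin, camera, calibration, job
from scipy.spatial.transform import Rotation as R
def shot(n):
    c=calibration(n); im,d=camera(n); return im,d,c
def world(c,d):
    "per-pixel world points from depth"
    v,u=np.mgrid[0:d.shape[0],0:d.shape[1]]
    P=np.stack([(u-c['cx'])/c['fx']*d,(v-c['cy'])/c['fy']*d,d],-1)
    M=cv2.Rodrigues(np.array(c['rvec'],float))[0]
    return (P-np.array(c['tvec']).ravel())@M
def ray(c,u,v,z):
    M=cv2.Rodrigues(np.array(c['rvec'],float))[0]; o=-M.T@np.array(c['tvec']).ravel()
    r=M.T@np.array([(u-c['cx'])/c['fx'],(v-c['cy'])/c['fy'],1]); return o+r*(z-o[2])/r[2]
def quat(m): 
    q=R.from_matrix(m).as_quat(); return [q[3],q[0],q[1],q[2]]
E
python3 - <<'E'
from h import *
for n in ('top','side'):
    im,d,c=shot(n); cv2.imwrite(f'pics/{n}0.png',im); np.save(n+'0.npy',d); print(n,c)
    np.save(n+'0c.npy',c,allow_pickle=True)
print(env.get_state())
E
```

```text
pics
top {'fx': 442.22046046292695, 'fy': 442.22046046292695, 'cx': 277.6408082610631, 'cy': 204.6265169458811, 'rvec': array([ 2.14979381, -2.18693672,  0.07482993]), 'tvec': array([-0.08065043,  0.56000354,  1.67289071])}
side {'fx': 440.63192649554804, 'fy': 440.63192649554804, 'cx': 276.2644206057447, 'cy': 208.76914505458146, 'rvec': array([ 2.14108928, -0.15185584,  0.06708824]), 'tvec': array([-0.54840834,  0.11617475,  1.29574991])}
{'time': 0.1, 'qpos': array([ 1.19987906,  0.47773528,  0.02230329,  1.55630984, -0.01149692,
        1.10930031, -0.08309596]), 'joint_velocities': array([ 0.00191748, -0.00277458,  0.00137996, -0.00051102, -0.00128166,
       -0.00099366,  0.00014841]), 'joint_torque': array([ 4.48560299e-03, -5.97754133e+01,  1.61307435e+00, -2.81955349e+01,
        1.27285643e-02,  4.89512182e-03, -1.14041188e-05]), 'tcp_pos': array([ 0.17528453, -0.65143291,  0.30302816]), 'orientation': array([-7.97276307e-04,  9.91373988e-01,  1.31060883e-01, -1.57278690e-04]), 'force': array([ 0.03351604, -0.81144429, -0.75681261]), 'torque': array([-0.00612803, -0.01175872,  0.00616789]), 'gripper_force': 0.0, 'opening': 0.0854837274226437}
```

View pics/top0.png

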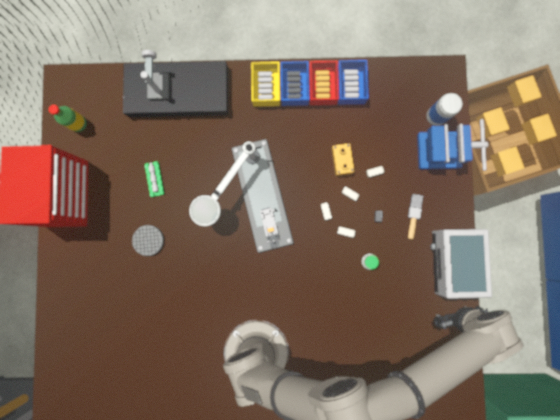

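View pics/side0.png

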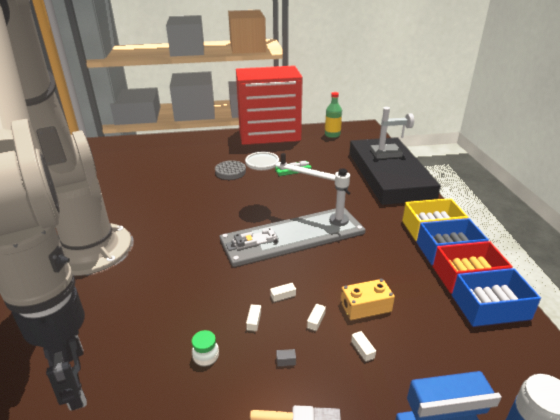

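```bash
cat > a.py <<'E'
from h import *
im=cv2.imread('pics/top0.png'); d=np.load('top0.npy'); c=np.load('top0c.npy',allow_pickle=True).item()
W=world(c,d)
m=((im.min(2)>150)).astype(np.uint8); 
n,l,s,ce=cv2.connectedComponentsWithStats(m)
for i in range(1,n):
    x,y,w,h,a=s[i]
    if a>25 and 140<ce[i][0]<400 and 120<ce[i][1]<290:
        z=np.median(W[l==i][:,2]); r=cv2.minAreaRect(np.argwhere(l==i)[:,::-1].astype(np.float32))
        print(a,ce[i].round(1),ray(c,*ce[i],.024).round(3),'z',z.round(3),r[1],r[2], ray(c,*ce[i],.171).round(3))
# stand: points at z~18mm
mm=(abs(W[...,2]-.018)<.008)&(np.mgrid[0:420,0:560][1]>225)&(np.mgrid[0:420,0:560][1]<300)&(np.mgrid[0:420,0:560][0]>130)&(np.mgrid[0:420,0:560][0]<260)&(im.min(2)>90)
n,l,s,ce=cv2.connectedComponentsWithStats(mm.astype(np.uint8)); i=1+s[1:,4].argmax()
P=W[l==i][:,:2].astype(np.float32); r=cv2.minAreaRect(P); print(r,cv2.boxPoints(r), len(P))
E
python3 a.py
```

```text
1060 [243.7 163.7] [0.72  0.039 0.024] z 0.023 (33.61854934692383, 70.03341674804688) 43.72697067260742 [0.693 0.025 0.171]
148 [152.4 177.4] [0.673 0.393 0.024] z 0.029 (28.43684196472168, 5.88348388671875) 78.69007110595703 [0.65  0.349 0.171]
2358 [266.6 210.2] [ 0.538 -0.047  0.024] z 0.019 (82.2261962890625, 35.1706657409668) 75.42578887939453 [ 0.527 -0.054  0.171]
126 [374.9 171. ] [ 0.682 -0.466  0.024] z 0.022 (7.554830074310303, 16.757986068725586) 74.05460357666016 [ 0.658 -0.436  0.171]
132 [350.  193.1] [ 0.598 -0.368  0.024] z 0.021 (17.149858474731445, 7.71743631362915) 30.963756561279297 [ 0.582 -0.347  0.171]
800 [204.7 209.6] [0.544 0.19  0.024] z 0.168 (32.0, 30.0) 90.0 [0.533 0.164 0.171]
134 [325.7 210.7] [ 0.532 -0.274  0.024] z 0.02 (16.92721939086914, 7.981226921081543) 74.74488067626953 [ 0.521 -0.26   0.171]
457 [147.6 239.2] [0.434 0.41  0.024] z 0.022 (28.0, 27.0) 90.0 [0.432 0.364 0.171]
132 [345.9 231.5] [ 0.451 -0.348  0.024] z 0.022 (17.46256446838379, 7.761139392852783) 14.03624439239502 [ 0.448 -0.328  0.171]
47 [365.  259.1] [ 0.346 -0.417  0.024] z 0.026 (7.1538472175598145, 13.923078536987305) 22.61986541748047 [ 0.352 -0.391  0.171]
((0.599376916885376, -0.028465844690799713), (0.42033979296684265, 0.1423131674528122), 13.140522956848145) [[ 0.37853348 -0.00695251]
 [ 0.410887   -0.14553927]
 [ 0.82022035 -0.04997918]
 [ 0.78786683  0.08860758]] 2927
```

```bash
cat >> h.py <<'E'
SY=np.deg2rad(13.14)
def Q(yaw,tilt=0,flip=False):
    "tool down with closing line along local y of a frame at yaw; tilt>0 raises the frame's +x end"
    m=R.from_euler('z',yaw)*R.from_euler('y',-tilt)*R.from_euler('x',np.pi)
    if flip: m=m*R.from_euler('z',np.pi)
    return quat(m.as_matrix())
E
python3 - <<'E'
from h import *
for f in (0,1):
    for p,t in (((.487,-.055,.10),0),((.47,-.06,.10),.26),((.532,-.274,.07),0),((.487,-.055,.3),0),((.532,-.274,.3),0)):
        q=kin.inverse_kinematics(p,Q(SY,t,f)); print(f,p,t,None if q is None else np.round(q,2))
f=0
q0=env.get_state()['qpos']
for n,p in (('b',(.50,-.274,.30)),('n',(.46,-.062,.30))):
    best=min((0,1),key=lambda f:np.abs(np.array(kin.inverse_kinematics(p,Q(SY,0,f)))[6]))
    env.reach(p,Q(SY,0,best)); im,d,c=shot('wrist'); cv2.imwrite(f'pics/w{n}.png',im); np.save(f'w{n}.npy',d); np.save(f'w{n}c.npy',c,allow_pickle=True); s=env.get_state();print(best,s['time'],s['tcp_pos'],s['qpos'].round(2), ray(c,280,210,0))
a=cv2.imread('pics/wb.png');b=cv2.imread('pics/wn.png');cv2.imwrite('pics/wbn.png',cv2.resize(np.vstack([a,b]),(448,600)) )
E
```

```text
0 (0.487, -0.055, 0.1) 0 [ 0.23  0.5  -0.3   2.12  0.27  0.55 -1.61]
0 (0.47, -0.06, 0.1) 0.26 [ 0.29  0.44 -0.31  2.3   0.35  0.18 -1.65]
0 (0.532, -0.274, 0.07) 0 [ 0.47  0.66 -0.13  1.88  0.14  0.61 -1.09]
0 (0.487, -0.055, 0.3) 0 [ 0.42  0.21 -0.49  1.96  0.12  0.99 -1.47]
0 (0.532, -0.274, 0.3) 0 [ 0.49  0.36 -0.16  1.74  0.06  1.04 -1.03]
1 (0.487, -0.055, 0.1) 0 [ 0.51  0.57 -0.65  2.11  0.58  0.64  1.26]
1 (0.47, -0.06, 0.1) 0.26 [ 0.28  0.44 -0.29  2.3   0.31  0.18  1.53]
1 (0.532, -0.274, 0.07) 0 [ 0.82  0.74 -0.61  1.86  0.61  0.74  1.67]
1 (0.487, -0.055, 0.3) 0 [ 0.73  0.28 -0.87  1.95  0.25  1.02  1.55]
1 (0.532, -0.274, 0.3) 0 [ 0.92  0.45 -0.73  1.71  0.33  1.11  1.89]
0 1.9583 [ 0.49941177 -0.27543468  0.29995679] [ 0.53  0.32 -0.16  1.81  0.06  1.02 -1.  ] [ 0.47367858 -0.28312119  0.        ]
0 2.875 [ 0.46054677 -0.06394222  0.30010674] [ 0.27  0.15 -0.29  2.03  0.05  0.97 -1.39] [ 0.43495213 -0.07132218  0.        ]
```

View pics/wbn.png

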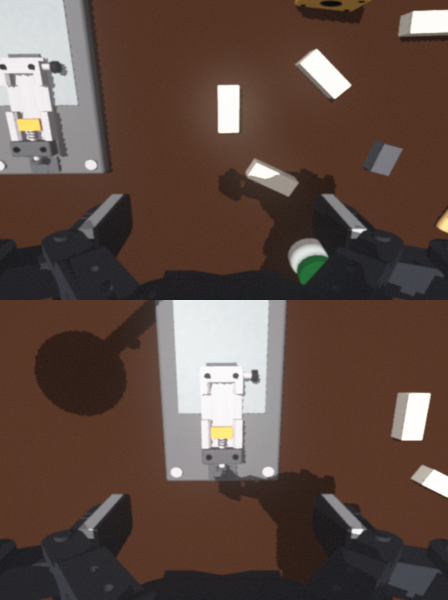

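```bash
cat > b.py <<'E'
from h import *
im=cv2.imread('pics/wb.png'); d=np.load('wb.npy'); c=np.load('wbc.npy',allow_pickle=True).item(); W=world(c,d)
g=im.min(2); m=(g>140).astype(np.uint8); n,l,s,ce=cv2.connectedComponentsWithStats(m)
for i in range(1,n):
    if s[i][4]>500 and ce[i][1]<260:
        p=np.argwhere(l==i)[:,::-1]; Pw=np.array([ray(c,u,v,.024)[:2] for u,v in p],np.float32); print(ce[i].round(),s[i][4],cv2.minAreaRect(Pw),'mean',Pw.mean(0),'z',np.median(W[l==i][:,2]),'g',np.percentile(g[l==i],[2,50,98]))
im=cv2.imread('pics/wn.png'); d=np.load('wn.npy'); c=np.load('wnc.npy',allow_pickle=True).item(); W=world(c,d)
# heights around the stand and base edge
cv2.imwrite('pics/nest.png',cv2.resize(im[70:250,190:370],None,fx=3.3,fy=3.3,interpolation=cv2.INTER_CUBIC))
o=np.array([.487,-.055]); Rm=np.array([[np.cos(SY),np.sin(SY)],[-np.sin(SY),np.cos(SY)]])
L=(W[...,:2]-o)@Rm.T*1000
b=(W[...,2]>.012)&(W[...,2]<.024)&(d>0)&(L[...,0]<170)&(abs(L[...,1])<100)&(L[...,0]>-120)
q=L[b]; 
for lo in range(-90,150,30):
    k=q[(q[:,0]>lo)&(q[:,0]<lo+10)]; print(lo,np.percentile(k[:,1],[.2,99.8]).round(1) if len(k) else 0, len(k))
print('xmin',np.percentile(q[:,0],.3), 'edges along y', [round(np.percentile(q[(q[:,1]>y)&(q[:,1]<y+15)][:,0],.5),1) for y in (-60,-30,15,45)])
E
python3 b.py
```

```text
[ 57. 111.] 21589 ((0.5042986273765564, -0.060669928789138794), (0.20932747423648834, 0.12170939147472382), 12.98966121673584) mean [ 0.5208117 -0.0692874] z 0.019023885246202007 g [142. 213. 240.]
[536.  30.] 1492 ((0.6797629594802856, -0.45689648389816284), (0.024592150002717972, 0.04100558161735535), 12.989023208618164) mean [ 0.67945033 -0.45617062] z 0.024051213614542356 g [156.82 250.   251.  ]
[406. 103.] 2083 ((0.5985539555549622, -0.36793091893196106), (0.06222572177648544, 0.026018887758255005), 58.30763244628906) mean [ 0.5991185  -0.36758378] z 0.023932162629134335 g [153. 251. 252.]
[285. 152.] 1851 ((0.5324969291687012, -0.2744193971157074), (0.06048649549484253, 0.02454560250043869), 12.766545295715332) mean [ 0.53339446 -0.27395394] z 0.02387282766735114 g [156. 251. 252.]
[326. 240.] 662 ((0.458204984664917, -0.3340398073196411), (0.03803490474820137, 0.023592479526996613), 72.02186584472656) mean [ 0.46082354 -0.3319407 ] z 0.023558025213572222 g [143. 248. 250.]
-90 [-70.5  67.5] 1311
-60 [-70.1  68.3] 912
-30 [-70.9  68.5] 969
0 [-70.3  68.8] 1072
30 [-70.5  69. ] 1096
60 [-70.2  69.1] 1858
90 [-70.1  69.1] 2010
120 [-69.6  69.2] 2169
xmin -93.14996446668972 edges along y [np.float64(-92.2), np.float64(-93.1), np.float64(-92.2), np.float64(-91.9)]
```

View pics/nest.png

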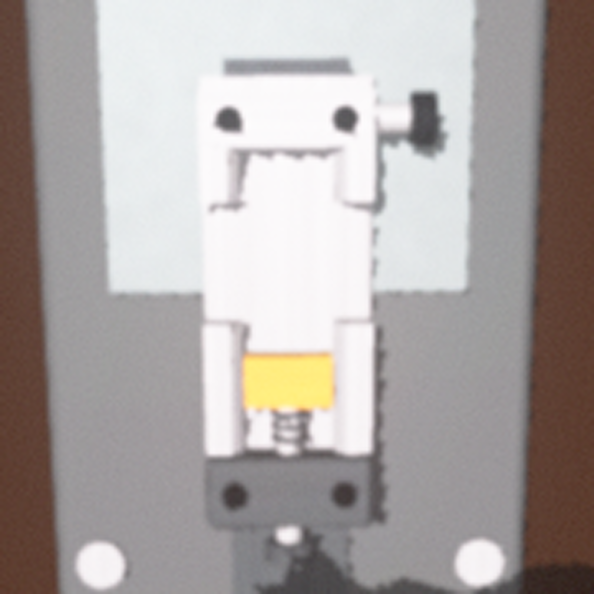

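```bash
cat > c.py <<'E'
from h import *
im=cv2.imread('pics/wn.png'); c=np.load('wnc.npy',allow_pickle=True).item()
M=cv2.Rodrigues(np.array(c['rvec'],float))[0]; print('cam',-M.T@np.array(c['tvec']).ravel())
o=np.array([.489,-.0555]); S=np.deg2rad(13.2); Rm=np.array([[np.cos(S),np.sin(S)],[-np.sin(S),np.cos(S)]])
px=lambda a,b:(190+(a+.5)/3.3-.5,70+(b+.5)/3.3-.5)
def loc(a,b,z): return (Rm@(ray(c,*px(a,b),z)[:2]-o)*1000).round(1)
for n,a,b,z in (('anvil L',247,152,.036),('anvil R',333,152,.036),('jaw L',244,353,.036),('jaw R',334,353,.036),('jawback L',244,408,.036),('housing front',290,458,.042),
 ('gapTL',207,206,.036),('gapTR',375,206,.036),('gapBL',204,322,.036),('gapBR',373,323,.036),('nutL',100,566,.022),('nutR',479,562,.022),('cheekinTL',242,208,.033),('cheekinTR',336,206,.033),('cheekinBL',247,322,.033),('cheekinBR',335,322,.033)):
    print(n,loc(a,b,z))
# colour of brass
hsv=cv2.cvtColor(im,cv2.COLOR_BGR2HSV); m=cv2.inRange(hsv,(15,90,100),(35,255,255)); m[:, :200]=0;m[:,360:]=0; m[250:]=0
p=np.argwhere(m)[:,::-1]; P=np.array([ray(c,u,v,.036)[:2] for u,v in p],np.float32); Lp=((P-o)@Rm.T*1000).astype(np.float32); print(len(p),cv2.minAreaRect(Lp),Lp.min(0),Lp.max(0))
# base edges by colour: red-brown bench vs grey, row-wise, cast onto top plane
sat=hsv[...,1]; E=[]
for r in range(20,240,10):
    row=np.where(sat[r,190:370]<70)[0]+190; E.append((loc2:=[Rm@(ray(c,x,r,.018)[:2]-o)*1000 for x in (row.min()-.5,row.max()+.5)]))
E=np.array(E); 
for k in (0,1): print('edge',np.polyfit(E[:,k,0],E[:,k,1],1),E[::5,k].round(1).tolist())
E
python3 c.py
```

```text
cam [ 0.52477838 -0.04782037  0.37021657]
anvil L [36.2 10.3]
anvil R [ 36.1 -12. ]
jaw L [-16.4  11.8]
jaw R [-16.5 -12.6]
jawback L [-31.6  12. ]
housing front [-44.3  -0.6]
gapTL [22.5 21. ]
gapTR [ 22.3 -23.1]
gapBL [-8.  22.4]
gapBR [ -8.4 -23. ]
nutL [-81.8  55.6]
nutR [-81.  -56.2]
cheekinTL [21.8 11.9]
cheekinTR [ 22.2 -13. ]
cheekinBL [-8.4 11. ]
cheekinBR [ -8.5 -12.9]
441 ((-24.09023094177246, -0.17496967315673828), (23.458452224731445, 14.559158325195312), 89.79191589355469) [-31.405855 -11.884354] [-16.7718    11.577276]
edge [1.25146571e-02 6.99146267e+01] [[115.0, 73.6], [75.1, 70.0], [32.6, 69.8], [-12.8, 69.6], [-61.5, 69.3]]
edge [ 5.37303980e-03 -6.99330447e+01] [[114.5, -69.1], [74.6, -69.4], [32.1, -69.7], [-13.3, -70.0], [-62.0, -70.4]]
```

```bash
cat >> h.py <<'E'
S=np.deg2rad(13.45); O=np.array([.489,-.0555,0]); LEAN=.12; GX,GZ=.002,.026; NY=-.0005
def tcp(x,z,th,y=NY,zb=0):
    "TCP pose for block low edge at stand-local (x,y,z), tilted th"
    st=R.from_euler('z',S); B=st*R.from_euler('y',-th); q=Q(S,th-LEAN)
    T=R.from_quat([q[1],q[2],q[3],q[0]])
    p=O+st.apply([x,y,z])+B.apply([.03+GX,0,GZ])-T.apply([0,0,.054]); return p,q
def F():
    s=env.get_state(); f=R.from_euler('z',S).inv().apply(s['force']); return f.round(2)
def lt(): # actual tcp in stand-local
    s=env.get_state(); return (R.from_euler('z',S).inv().apply(s['tcp_pos']-O)*1000).round(2)
E
python3 - <<'E'
from h import *
for x,z,th in ((-.012,.08,.227),(-.012,.026,.227),(-.024,.026,.227),(-.024,.026,0)): 
    p,q=tcp(x,z,th); print(kin.inverse_kinematics(p,q))
by=np.deg2rad(12.77); q=Q(by,-LEAN); T=R.from_quat([q[1],q[2],q[3],q[0]])
g=np.array([.5325,-.2744,0])+R.from_euler('z',by).apply([GX,0,GZ]); p=g-T.apply([0,0,.054])
env.grip(.05); env.reach(p+[0,0,.06],q); st=env.movel(p,.08,stop_force=8); print(st,env.get_state()['tcp_pos']-p)
env.grip(.0,f_grip=50); s=env.get_state(); print(s['opening'],s['gripper_force'],F())
env.movel(p+[0,0,.09],.12); print(F(),env.get_state()['time'],env.get_state()['opening'])
p,q=tcp(-.012,.075,.227); env.reach(p,q); print(env.get_state()['time'],F(),(env.get_state()['tcp_pos']-p)*1000)
im,d,c=shot('wrist'); i2,_,_=shot('side'); cv2.imwrite('pics/held.png',np.hstack([cv2.resize(im,(400,300)),cv2.resize(i2[140:320,170:410],(400,300))]))
E
```

```text
[ 0.22580694  0.36245442 -0.27137784  2.13096682  0.13748178  0.55960854
 -1.47266296]
[ 0.19075432  0.45841425 -0.23383299  2.15975344  0.18874321  0.4362478
 -1.51761654]
[ 0.19723785  0.44562105 -0.23278627  2.18488149  0.18493906  0.42335551
 -1.50933328]
[ 0.17425546  0.54279143 -0.25843382  2.02153554  0.23290481  0.72496924
 -1.57714742]
False [ 0.00027294 -0.00010571  0.00025283]
0.02269588185533043 49.770782589912415 [-1.04  0.03  3.7 ]
[-0.03 -0.65 -2.23] 6.5333 0.0226466168696265
7.425 [ 0.67 -0.18 -0.94] [ 0.77633313 -1.42443507  0.07944894]
```

View pics/held.png

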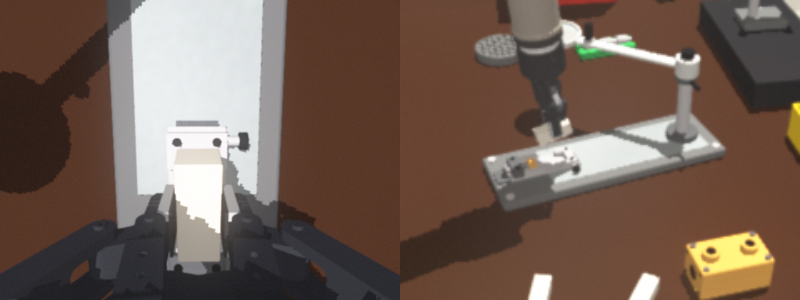

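```bash
python3 - <<'E'
from h import *
env.dwell(.2); p,q=tcp(-.012,.075,.227); print((env.get_state()['tcp_pos']-p)*1000)
im,d,c=shot('wrist'); W=world(c,d); L=R.from_euler('z',S).inv().apply((W-O).reshape(-1,3)).reshape(W.shape)*1000
print('tcp',lt())
hi=(L[...,2]>90)&(abs(L[...,1])<25)&(d>0)
v,u=np.mgrid[0:420,0:560]
hi&=(v>205)&(v<262)
for r in range(212,262,6):
    k=np.where(hi[r]&(abs(L[r,:,1])<16))[0]
    if len(k)>10: print(r,k.min(),k.max(),L[r,k.min()].round(1),L[r,k.max()].round(1))
# bevelled anvil body, knob-side etc: edges of nest at z~36
for r in range(178,206,5):
    k=np.where((L[r,:,2]>30)&(L[r,:,2]<50)&(abs(L[r,:,1])<26))[0]
    if len(k): print('nest',r,k.min(),k.max(),L[r,k.min()].round(1),L[r,k.max()].round(1))
cv2.imwrite('pics/w2.png',im)
E
```

```text
[ 0.40429899 -0.99952597 -0.09392212]
tcp [  7.69  -1.26 161.13]
212 247 307 [44.9 11.2 91.7] [ 45.1 -12.2  93.2]
218 246 308 [43.5 11.1 97.7] [ 43.5 -12.2  98.1]
224 245 309 [ 42.3  11.  103.4] [ 42.4 -12.1 104.5]
230 243 311 [ 40.9  11.3 107.9] [ 40.7 -12.5 107.2]
236 243 311 [ 39.4  11.1 110.7] [ 39.2 -12.3 110. ]
242 243 311 [ 37.   11.3 109.4] [ 36.8 -12.4 109.2]
248 244 311 [ 34.6  11.  108.6] [ 34.6 -12.5 108.6]
254 244 310 [ 32.3  11.1 108.1] [ 32.3 -12.2 108.3]
260 235 316 [26.8 15.8 96. ] [ 26.7 -15.6  95.9]
nest 188 234 318 [49.9 22.5 36.2] [ 49.8 -22.4  36.8]
nest 193 234 323 [47.1 22.7 35.4] [ 46.5 -25.8  30.3]
nest 198 235 323 [44.4 22.2 35.1] [ 44.  -25.6  32.6]
nest 203 235 323 [41.8 22.1 36.6] [ 41.  -25.9  30.7]
```

```bash
sed -i 's/NY=-.0005/NY=.0001/' h.py; python3 - <<'E'
from h import *
th=.25
p,q=tcp(-.012,.042,th); env.movel(p,.08,rot=q); env.dwell(.2); print('pre',F(),lt(),((env.get_state()['tcp_pos']-p)*1000).round(2))
p2,q=tcp(-.012,.022,th); st=env.movel(p2,.015,rot=q,stop_force=2.5); s=env.get_state()
print(st,F(),lt(),'low edge z est',.022+s['tcp_pos'][2]-p2[2],s['time'])
env.dwell(.15); print(F(),lt())
E
```

```text
pre [-0.06  0.63 -0.81] [ 6.0400e+00 -2.0000e-02  1.2921e+02] [ 0.49 -0.01  0.56]
True [0.02 0.04 4.54] [ 5.670e+00 -6.000e-02  1.132e+02] low edge z est 0.026548048302003815 9.4917
[ 1.01 -0.24  3.87] [ 5.6600e+00 -9.0000e-02  1.1324e+02]
```

```bash
sed -i 's/NY=.0001/NY=-.0002/' h.py; python3 - <<'E'
from h import *
th=.25; z=.0264
p,q=tcp(-.012,z,th); env.movel(p,.02,rot=q); env.dwell(.15); print('free',F(),lt()); x0=lt()[0]
p,q=tcp(-.017,z,th); print(env.movel(p,.03,rot=q,stop_force=7),F(),lt(),-12+lt()[0]-x0)
for x in (-.019,-.021,-.023):
    p,q=tcp(x,z,th); r=env.movel(p,.02,rot=q,stop_force=6); print(x,r,F(),lt(),-12+lt()[0]-x0)
    if r: break
else:
    p,q=tcp(-.033,z,th); r=env.movel(p,.008,rot=q,stop_force=5); print(r,F(),lt(),-12+lt()[0]-x0)
env.dwell(.1);print(F(),lt(),env.get_state()['time'])
E
```

```text
free [0.13 0.38 5.42] [  5.7   -0.13 113.19]
False [2.77 0.56 3.1 ] [  1.29  -0.16 113.37] -16.41
-0.019 False [4.44 0.41 2.79] [ -0.53  -0.17 113.4 ] -18.23
-0.021 False [5.43 0.88 3.52] [ -2.45  -0.17 113.41] -20.15
-0.023 False [5.82 0.88 1.79] [ -4.28  -0.19 113.45] -21.98
True [ 3.86 -0.34 -1.6 ] [ -4.96  -0.14 113.88] -22.66
[ 3.43 -0.45 -2.92] [-4.6300e+00 -9.0000e-02  1.1391e+02] 11.7833
```

```bash
python3 - <<'E'
from h import *
th=.25; z=.0264
for k in range(14):
    p,q=tcp(-.0228-.0005*k,z,th); r=env.movel(p,.008,rot=q,stop_force=6); f=F(); print(r,f,lt(),round(-12+lt()[0]-5.7,2))
    if r or f[0]>8.5: break
print(k,env.get_state()['time'])
E
```

```text
True [2.59 0.06 1.06] [ -3.48  -0.15 113.65] -21.18
0 12.025
```

```bash
python3 - <<'E'
from h import *
th=.25; z=.0267
for k in range(16):
    x=-.0225-.0006*k
    p,q=tcp(x,z,th); r=env.movel(p,.01,rot=q); f=F(); print(round(x,4),f,lt(),round(-12+lt()[0]-5.7,2))
    if abs(f[0])>8 or abs(f[2])>7: break
print(k,env.get_state()['time'])
E
```

```text
-0.0225 [4.47 0.5  0.97] [ -4.41  -0.17 113.55] -22.11
-0.0231 [4.75 0.22 2.87] [ -5.15  -0.18 113.55] -22.85
-0.0237 [5.85 0.23 0.71] [ -5.5   -0.19 113.6 ] -23.2
-0.0243 [6.55 0.67 0.42] [ -5.64  -0.16 113.67] -23.34
-0.0249 [ 7.9   0.43 -1.4 ] [ -5.79  -0.2  113.78] -23.49
-0.0255 [ 9.09 -0.31 -3.25] [ -5.95  -0.19 113.89] -23.65
5 13.5917
```

```bash
python3 - <<'E'
from h import *
z=.0267; X=-.0237
for th in (.25,.22,.19,.165,.14,.12,.10,.08,.06,.04,.02):
    x=X+.010*(np.tan(max(th,.1))-np.tan(.25))
    p,q=tcp(x,z,th); r=env.movel(p,.012,rot=q); f=F(); print(th,round(x,4),f,lt())
    if abs(f[0])>10 or abs(f[2])>7 or abs(f[1])>6: break
print(env.get_state()['time'])
im,d,c=shot('wrist'); i2,_,_=shot('side'); cv2.imwrite('pics/rock.png',np.hstack([cv2.resize(im,(400,300)),cv2.resize(i2[170:290,200:360],(400,300))]))
E
```

```text
0.25 -0.0237 [5.94 0.56 0.27] [ -5.48  -0.2  113.58]
0.22 -0.024 [5.01 0.55 0.51] [ -3.12  -0.2  112.93]
0.19 -0.0243 [ 6.21 -0.33  0.71] [ -0.79  -0.17 112.28]
0.165 -0.0246 [ 6.11 -0.57  0.06] [  1.12  -0.2  111.72]
0.14 -0.0248 [ 5.88  0.81 -0.4 ] [  3.01  -0.21 111.05]
0.12 -0.025 [5.01 0.23 0.05] [  4.49  -0.27 110.48]
0.1 -0.0253 [6.37 0.45 0.11] [  5.97  -0.32 109.88]
0.08 -0.0253 [ 5.75  0.71 -0.51] [  7.51  -0.29 109.22]
0.06 -0.0253 [6.62 0.18 0.7 ] [  9.05  -0.33 108.52]
0.04 -0.0253 [ 5.59 -0.25  0.39] [ 10.56  -0.33 107.81]
0.02 -0.0253 [ 6.15 -0.11 -0.32] [ 12.02  -0.31 107.07]
16.975
```

View pics/rock.png

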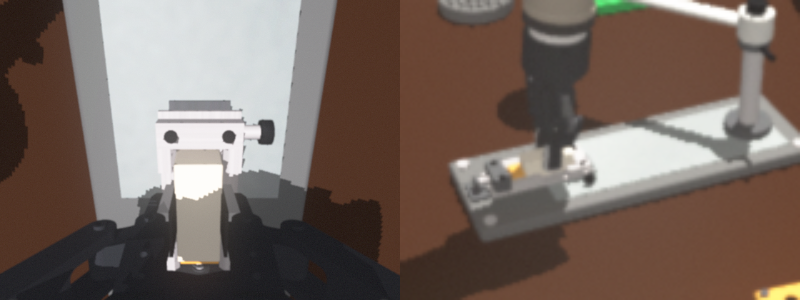

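```bash
python3 - <<'E'
from h import *
X=-.0253
def go(x,z,th,v=.012):
    p,q=tcp(x,z,th); env.movel(p,v,rot=q); f=F(); print(round(x,4),round(z,4),th,f,lt()); return f
go(X,.0267,.005)
for z in (.0262,.0257,.0252,.0247):
    f=go(X,z,.0)
    if f[2]>3: break
z=z+.0003
for k in range(1,9):
    f=go(X+.0005*k,z,0)
    if f[0]<1.5: break
env.dwell(.1); print(F(),lt(),env.get_state()['time'])
E
```

```text
-0.0253 0.0267 0.005 [ 5.76 -0.92  0.44] [ 13.1   -0.36 106.52]
-0.0253 0.0262 0.0 [3.87 0.08 5.51] [ 13.49  -0.35 106.33]
-0.0248 0.0265 0 [3.82 0.28 5.88] [ 13.57  -0.33 106.37]
-0.0243 0.0265 0 [ 2.53 -0.22  7.2 ] [ 13.61  -0.34 106.33]
-0.0238 0.0265 0 [1.5  0.54 8.57] [ 13.68  -0.34 106.31]
-0.0233 0.0265 0 [-0.98  0.64 10.7 ] [ 13.76  -0.34 106.3 ]
[-0.59  1.18 10.19] [ 13.77  -0.37 106.32] 18.6833
```

```bash
python3 - <<'E'
from h import *
def go(x,z,th,v=.012):
    p,q=tcp(x,z,th); env.movel(p,v,rot=q); env.dwell(.05); f=F(); print(round(x,4),round(z,4),th,f,lt()); return f
for x,z in ((-.0238,.0273),(-.0238,.0278),(-.0236,.0278),(-.0232,.0278)):
    f=go(x,z,0)
    if f[2]<1.5: break
for k in range(6):
    x+=.0004; f=go(x,z,0)
    if f[0]<-1: break
print(env.get_state()['time'])
E
```

```text
-0.0238 0.0273 0 [ 3.24 -1.21 -1.77] [ 14.08  -0.35 106.53]
-0.0234 0.0273 0 [ 1.57 -2.66 -2.58] [ 14.71  -0.33 106.62]
-0.023 0.0273 0 [ 2.26 -1.93 -4.31] [ 15.21  -0.32 106.72]
-0.0226 0.0273 0 [ 2.1  -3.13 -4.42] [ 15.78  -0.33 106.86]
-0.0222 0.0273 0 [ 1.21 -2.81 -3.7 ] [ 16.02  -0.33 106.88]
-0.0218 0.0273 0 [-0.59 -3.29 -1.45] [ 16.07  -0.31 106.86]
-0.0214 0.0273 0 [-4.76 -2.92  1.4 ] [ 16.15  -0.33 106.82]
20.7833
```

```bash
python3 - <<'E'
from h import *
def go(x,z,th,v=.012):
    p,q=tcp(x,z,th); env.movel(p,v,rot=q); env.dwell(.05); f=F(); print(round(x,4),round(z,4),th,f,lt()); return f
x=-.0221
for z in (.0269,.0265,.0261,.0257,.0253):
    f=go(x,z,0)
    if f[2]>5: break
env.grip(.034); print(F(),lt(),env.get_state()['opening'])
p=env.get_state()['tcp_pos']
T=R.from_quat(np.roll(env.get_state()['orientation'],-1)).apply([0,0,1])
env.movel(p-T*.10,.12); 
im,d,c=shot('wrist'); W=world(c,d); L=R.from_euler('z',S).inv().apply((W-O).reshape(-1,3)).reshape(W.shape)*1000
i2,d2,c2=shot('side'); np.save('home.npy',L); cv2.imwrite('pics/home_w.png',im); print(env.get_state()['time'],lt())
cv2.imwrite('pics/home.png',np.hstack([cv2.resize(im,(400,300)),cv2.resize(i2[170:290,200:360],(400,300),interpolation=cv2.INTER_CUBIC)]))
k=(abs(L[...,1])<9)&(d>0)
for a in range(-30,60,5):
    m=k&(abs(L[...,0]-a)<2); 
    if m.any(): print(a,np.median(L[m][:,2]).round(1),m.sum())
E
```

```text
-0.0221 0.0269 0 [-4.29 -2.32  4.08] [ 16.08  -0.31 106.67]
-0.0221 0.0265 0 [-4.38 -2.63  4.33] [ 16.11  -0.29 106.37]
-0.0221 0.0261 0 [-6.   -3.03 10.26] [ 16.1   -0.28 106.33]
[ 0.04  0.35 -0.22] [ 17.31   0.6  105.75] 0.03421492044648027
23.0333 [ 28.5    0.68 204.18]
-30 36.1 57
-20 50.0 144
-15 49.9 145
-10 50.0 151
-5 50.0 157
0 50.1 173
5 49.9 171
10 50.1 171
15 50.0 170
20 49.9 175
25 50.0 182
30 49.9 184
35 50.0 205
40 209.7 3058
45 36.1 210
50 36.0 411
55 24.9 206
```

View pics/home.png

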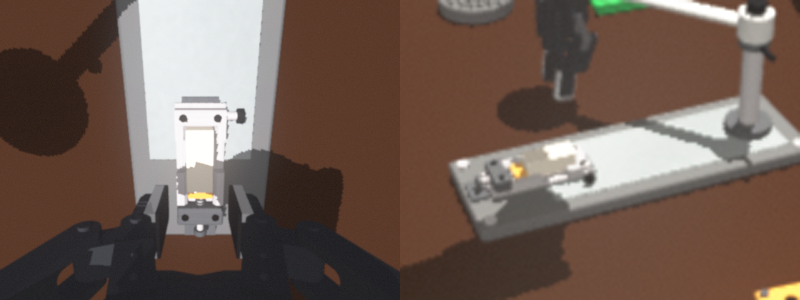

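```bash
cat >> h.py <<'E'
def knob(phi,z,flip,r=.195,dy=0):
    st=R.from_euler('z',S); p=O+st.apply([.27-r*np.cos(phi),r*np.sin(phi)+dy,z]); return p,Q(S-phi,0,flip)
E
python3 - <<'E'
from h import *
im,d,c=shot('top'); W=world(c,d); L=R.from_euler('z',S).inv().apply((W-O).reshape(-1,3)).reshape(W.shape)
m=(L[...,2]>.155)&(L[...,2]<.18)&(np.hypot(L[...,0]-.27,L[...,1])>.22)&(np.hypot(L[...,0]-.27,L[...,1])<.33)&(L[...,1]>.12)
cen=L[m].mean(0); print('lens',cen,m.sum(),np.arctan2(cen[1],.27-cen[0]),np.hypot(cen[1],.27-cen[0]))
k=(L[...,2]>.185)&(L[...,2]<.22)&(abs(np.hypot(L[...,0]-.27,L[...,1])-.195)<.02)&(L[...,1]>.08); print('knob',L[k].mean(0) if k.any() else None,k.sum())
for f in (0,1):
    for phi in (.857,.6,.3,0):
        for z in (.32,.249):
            q=kin.inverse_kinematics(*knob(phi,z,f)); print(f,phi,z,None if q is None else q.round(2))
E
```

```text
lens [0.09191088 0.20494981 0.16799679] 708 0.8554087785792821 0.2715145682235551
knob [0.13984823 0.14738791 0.20301544] 21
0 0.857 0.32 [-0.25  0.35 -0.07  1.71  0.03  1.08 -2.52]
0 0.857 0.249 [-0.26  0.42 -0.05  1.78  0.03  0.94 -2.52]
0 0.6 0.32 [-0.15  0.3  -0.11  1.78  0.04  1.07 -2.21]
0 0.6 0.249 [-0.16  0.38 -0.1   1.85  0.05  0.92 -2.22]
0 0.3 0.32 [-0.01  0.28 -0.16  1.81  0.05  1.06 -1.83]
0 0.3 0.249 [-0.02  0.35 -0.15  1.89  0.07  0.91 -1.85]
0 0 0.32 [ 0.12  0.29 -0.2   1.8   0.07  1.06 -1.44]
0 0 0.249 [ 0.12  0.36 -0.2   1.87  0.09  0.92 -1.46]
1 0.857 0.32 [ 0.22  0.44 -0.7   1.67  0.3   1.14  0.39]
1 0.857 0.249 [ 0.22  0.51 -0.71  1.74  0.38  1.02  0.32]
1 0.6 0.32 [ 0.34  0.39 -0.74  1.74  0.29  1.12  0.71]
1 0.6 0.249 [ 0.34  0.48 -0.75  1.82  0.38  1.    0.63]
1 0.3 0.32 [ 0.48  0.37 -0.78  1.78  0.29  1.11  1.1 ]
1 0.3 0.249 [ 0.48  0.46 -0.8   1.85  0.39  0.99  1.01]
1 0 0.32 [ 0.6   0.39 -0.82  1.77  0.31  1.12  1.49]
1 0 0.249 [ 0.61  0.49 -0.85  1.84  0.43  1.01  1.39]
```

```bash
python3 - <<'E'
from h import *
s=env.get_state(); env.movel(s['tcp_pos']+np.array([0,0,.13]),.2)
phi0=.856
env.grip(.06); env.reach(*knob(phi0,.335,0)); env.dwell(.15); print(lt(),F())
p,q=knob(phi0,.249,0); r=env.movel(p,.08,rot=q,stop_force=8); print('down',r,lt(),F())
env.grip(0,f_grip=20); print(env.get_state()['opening'],F(),env.get_state()['time'])
if .012<env.get_state()['opening']<.02 and not r:
    for phi in np.linspace(phi0,0,10)[1:]:
        p,q=knob(phi,.249,0,dy=-.0002 if phi==0 else 0); env.movel(p,.07,rot=q); print(round(phi,2),F(),env.get_state()['opening'].round(4))
    env.dwell(.2); print(lt(),env.get_state()['time'])
im,d,c=shot('top'); W=world(c,d); L=R.from_euler('z',S).inv().apply((W-O).reshape(-1,3)).reshape(W.shape)
i2,_,_=shot('side'); cv2.imwrite('pics/swing.png',np.hstack([cv2.resize(im[120:270,160:360],(400,300)),cv2.resize(i2[100:310,170:450],(400,300))]))
E
```

```text
[141.9  146.   335.02] [ 0.13  0.14 -0.62]
down False [142.57 147.28 249.63] [-0.01  0.39 -0.38]
0.015275444660288597 [-0.45 -0.58  2.83] 27.1333Traceback (most recent call last):
  File "<stdin>", line 9, in <module>
AttributeError: 'float' object has no attribute 'round'
```

```bash
python3 - <<'E'
from h import *
for phi in np.linspace(.856,0,10)[2:]:
    p,q=knob(phi,.249,0,dy=-.0002 if phi==0 else 0); env.movel(p,.07,rot=q); print(round(phi,2),F(),lt(),round(env.get_state()['opening'],4))
    if np.abs(F()).max()>25: break
env.dwell(.3); print(lt(),F(),env.get_state()['time'])
env.grip(.05); s=env.get_state(); print(lt(),F()); env.movel(s['tcp_pos']+np.array([0,0,.1]),.15)
p,q=knob(0,.36,0); env.reach(p+np.array([-.0,-.25,0]),q)
im,d,c=shot('top'); W=world(c,d); L=R.from_euler('z',S).inv().apply((W-O).reshape(-1,3)).reshape(W.shape)
rr=np.hypot(L[...,0]-.27,L[...,1]); m=(L[...,2]>.155)&(L[...,2]<.18)&(rr>.215)&(rr<.33)
cen=L[m].mean(0); print('lens',cen,m.sum(),env.get_state()['time'])
i2,_,_=shot('side'); cv2.imwrite('pics/swing.png',np.hstack([cv2.resize(im[120:270,160:360],(400,300)),cv2.resize(i2[100:310,170:450],(400,300))]))
E
```

```text
0.67 [-4.37  1.44  6.55] [116.52 120.88 249.25] 0.015
0.57 [-3.62  2.    7.13] [105.53 105.83 249.24] 0.0156
0.48 [-5.68  1.1   8.5 ] [ 95.99  89.76 249.21] 0.0151
0.38 [-6.23  2.    9.04] [ 88.09  72.79 249.26] 0.0152
0.29 [-7.6   0.79  9.59] [ 81.79  55.01 249.22] 0.0153
0.19 [-8.74  1.25 11.2 ] [ 77.25  36.7  249.19] 0.0155
0.1 [-9.11 -0.88 11.25] [ 74.49  17.97 249.21] 0.0154
0.0 [-9.42  0.66 11.58] [ 73.56  -1.14 249.22] 0.0149
[ 73.54  -0.83 249.18] [-8.41 -0.63 10.98] 31.1833
[ 7.5200e+01 -6.0000e-02  2.4879e+02] [-0.34  0.08 -0.99]
lens [-0.00131338  0.0002495   0.16778888] 723 33.4583
```

View pics/swing.png

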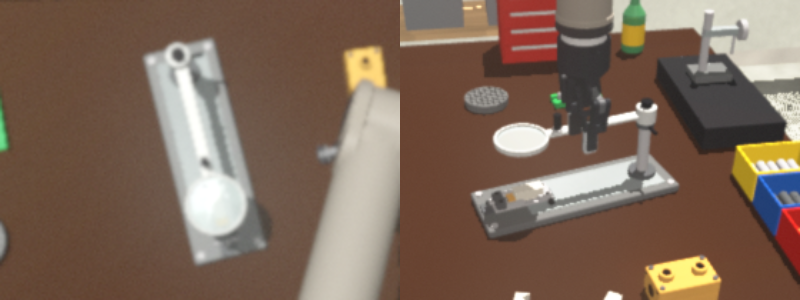

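```bash
python3 -c "
from h import *
print(job.job_done())"
```

```text
the job is handed in; nothing more can be done
None
```

The block lies flat in the nest between jaw and anvil, with its top face measured at 50 mm, which is floor plus block height. The magnifier glass is within about 1 mm sideways of the pocket's centre line, the arm is clear of everything, and the job was handed in at about 34 s.

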